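# Turn the spice carousel to bring the grey-lidded jar to the front

### The job

Turn the spice carousel gently by pushing its notched wooden rim with the fingertips, until the wide jar with the pale grey lid stands at the front, centred in the opening of the clear guard to within a finger's width (about 15 mm), and leave it standing still there. Do not touch, lift or upset any of the jars on it, and leave the spice jar, timer and garlic on the worktop where they are.

Things in the scene. Friction and masses are not known exactly. Their poses are not given: they have to be found in the camera images.
- carousel: Fixed part of the spice carousel: low steel foot (radius 120 mm, hidden under the tray) and a clear upright guard with dark edges, curved round the back (radius 187 mm, 153 mm tall). It does not move. Origin on the turning axis at worktop height, z up; its -x axis points from the turning axis to the middle of the opening (the front); the guard spans 75 degrees either side of +x.
- platter (a joint): Turning angle of the tray in rad, positive anticlockwise seen from above, free both ways. The middles of the rim notches lie at this angle plus any multiple of 45 degrees from the carousel's x axis. Plain bearing with friction: about 1 N at the rim turns it; let go at a gentle pace, it stops within a few degrees.
- platter_hub (a point): Steel cap in the middle of the turning wooden tray, on its axis, 40 mm above the worktop. Tray: outer radius 172 mm; underside 14, floor 40, rim top 46 mm above the worktop. Eight rounded finger notches are cut right through its rim, 45 degrees apart, each 62 mm wide at the rim and 24 mm deep (bottom 148 mm from the axis), side walls near the rim about radial.
- jar_1_mid (a point): The wanted jar: wide glass jar with a pale grey metal lid (the only grey lid on the carousel) and yellowish contents, 66 by 72 mm, 102 mm tall, about 0.5 kg, standing loose on the tray's rubber mat, its centre about 75 mm from the turning axis. The point is at its centre, 51 mm above its underside.
- spice_jar_1_mid (a point): glass spice jar with a red cap, 45 mm across and 106 mm tall, standing loose on the carousel; the point is at its centre, 53 mm above its underside, about 75 mm from the turning axis
- spice_jar_2_mid (a point): glass spice jar with a red cap, 45 mm across and 106 mm tall, standing loose on the carousel; the point is at its centre, 53 mm above its underside, about 75 mm from the turning axis
- spice_jar_3_mid (a point): glass spice jar with a red cap, 45 mm across and 106 mm tall, standing loose on the carousel; the point is at its centre, 53 mm above its underside, about 75 mm from the turning axis
- spice_jar_4_mid (a point): glass spice jar with a red cap, 45 mm across and 106 mm tall, standing loose on the carousel; the point is at its centre, 53 mm above its underside, about 75 mm from the turning axis
- spice_jar_5_mid (a point): Spice jar with a red cap standing on the worktop near the carousel, 45 mm across, 106 mm tall; the point is at its centre, 53 mm above the worktop. Leave it alone.
- kitchen_timer_mid (a point): Red and white kitchen timer on the worktop, 70 mm across, 50 mm tall; the point is at its centre, 25 mm above the worktop. Leave it alone.
- garlic_1_mid (a point): Garlic bulb on the worktop, about 50 mm; the point is at its centre, 25 mm above the worktop. Leave it alone.

How it is judged:
By the outcome, as a careful person would: the job done as asked, in the order asked, and still so for the second after the job is handed in, with the robot touching nothing.
It also fails if it takes over 58 s, if anything falls off the work surface, if the arm or the gripper's body presses on something with over 40 N, if the wrist force passes 120 N, or if a joint passes its speed limit or range.

### The arm

A 7-joint arm with a two-finger parallel gripper is mounted at the origin on a cart in front of the work surface, level with it; the furniture and walls round the work are solid. World frame = base frame: x ahead of the robot, y to its left, z up, the work surface at z = 0. Lengths are in m, angles in rad, forces in N, time in s.
With the tool pointing down it reaches from about 0.425 to 1.025 m from the base axis. Payload 9.4 kg.
Tool frame: the origin (TCP) lies midway between the tips of the shut fingers; the grasp point (between the pads) lies 19 mm behind it; z points along the fingers, y is the line along which they close (so a half turn about z gives the same grasp; the last joint's range is limited). The gripper opens to 93 mm and grips with 3 to 60 N. Pads are 15 mm wide; open, the fingers measure 128 mm over their backs; the gripper's body (75 mm by 188 mm) begins 65 mm behind the grasp point.
Start: joints at [-1.237, 0.599, -0.003, 1.599, 0.002, 0.943, -0.08], TCP at [0.29, 0.665, 0.219] pointing down, gripper open.
Joint ranges: [-2.57, 2.57], [-0.35, 1.97], [-1.29, 1.29], [0.11, 2.56], [-1.05, 4.19], [0.11, 1.86], [-2.63, 2.63]. Speed limits (rad/s): [2.22, 2.22, 3.01, 3.01, 3.14, 3.14, 3.14].

### API

Orientations are given as a rotation vector (axis times angle).
In Python, from station import arm, optics gives the robot as it stands.
- The arm moves only by the tool drive_tool, never from a script. Its argument "rows" is a list of rows, each a list of 6 numbers: the shift along the tool's x, y, z in cm, then the turn, a rotation vector about the tool's x, y, z in degrees. In form: [[dx, dy, dz, rx, ry, rz], ...]. A call has 1 to 5 rows; each row is the pose to reach, as a shift and turn from the pose commanded when the call began, along the tool's axes at that moment; what a row does not reach only later rows make up. A row lasts 1/12 s, in which the tool goes at most 41.7 mm and 7.16 degrees, less where a joint would pass 70% of its speed; a pose out of reach is approached as far as the arm can. A call with a gripper value outside its range is refused whole. "fingers" is the opening, from -1 (shut) to 1 (fully open), so that 0 is half open, set as the call begins (left out, the last holds). The fingers move at their own pace and stop on an object; "force" is the grip in N (left out, the last holds). Time passes only in rows, so rows that repeat a pose let the fingers close. It gives the time, the measured TCP pose, the force, the opening and the grip force at its end, in the units of the state.
- arm.sense(): the state, without advancing time (a new reading comes with each control period).
- optics.get_image(name): name is "scene" or "top" or "wrist"; returns the picture (384x512x3 uint8, blue, green, red); there is no depth.
- optics.camera_model(name): a dict with "fx", "fy", "cx", "cy" (pixels), "R" (3x3) and "t" (3): a world point X has camera coordinates R X + t. Camera axes: x right, y down, z forward; pixel columns grow to the right and rows downward; lengths in m; the calibration is good to about 2 mm. A picture is of the moment at which its call begins: read the wrist's pose just before it. camera_model takes no time and is no camera call; for the wrist camera it gives the pose at the moment of the call.
- arm.finish_job(): hands the job in; it is judged then, once.
Trained networks look in the newest picture that a camera, given by its name, has taken for a name from the list of things; names that differ only in an ending like _2 or _b are one class to them, and where a whole thing is asked for, a point or a joint stands for the part that bears it (a point fixed in the world has none). Each returns a list of dicts, best first, with "confidence" (0 to 1); they miss things now and then, are a little off and sometimes report something else, mostly with a low value. They report only what shows in the picture. A call takes as long as a camera call.
- optics.search_frame(camera, query): "xyz" ([x, y, z] in m, in world coordinates, good to about 4 mm: the middle of the surface that is visible of it).
- optics.tip_of(camera, query): "xyz" ([x, y, z] in m, in world coordinates, good to about 4 mm: a listed point, or the origin of a listed thing).
The state is a dict: "t": time; "qpos": joint angles; "qd": joint speeds; "tau": joint torques, N m; "ee_pos": TCP position; "tool_rot": TCP orientation; "contact_force": force on the tool from outside, world axes, zero at the start; "ft_torque": the same for the moment, N m; "opening": opening from 0.0 (shut) to 1.0 (fully open); "finger_force": force on a finger pad.
Only numpy, scipy, OpenCV 4.12 (cv2) and the standard library are available. Lean on these libraries where they do the work, as an engineer would, in place of code of your own. Each camera call takes 0.05 s, during which the arm holds its last target. There are 200 camera calls.

## Working session

There is one attempt and no reset: what is moved stays moved. The work goes in short steps, Python scripts to look and compute and a tool call to move; the robot and the scene stay as the last step left them, time stands still between calls to the robot, and variables do not carry over. Pictures are saved under pics/ and viewed, at most 10 in all, crops included, and the job is handed in when it is done.

Besides the shell and the picture viewer there is one more tool, called after "Call:" as name(argument=value, ...) on one line, values as JSON. drive_tool: Moves the arm, as the interface text tells. Its arguments: {"type":"object","properties":{"rows":{"type":"array","items":{"type":"array","items":{"type":"number"}}},"fingers":{"type":"number"},"force":{"type":"number"}},"required":["rows"]}

```bash
mkdir -p pics; cat > look.py <<'E'
from station import arm, optics
import cv2,numpy as np
def det(cam,names):
    for n in names:
        for r in optics.tip_of(cam,n)[:5]: print(cam,n,np.round(r['xyz'],3),round(r['confidence'],2))
E
python3 - <<'E'
from look import *
a=optics.get_image('top');b=optics.get_image('scene')
cv2.imwrite('pics/a.png',a);cv2.imwrite('pics/b.png',b)
for c in ('top','scene'): det(c,['carousel','platter_hub','jar_1_mid','spice_jar_1_mid','kitchen_timer_mid','garlic_1_mid'])
for r in optics.search_frame('top','platter')[:2]: print(r)
s=arm.sense();print(s['t'],s['ee_pos'],s['tool_rot'],s['opening'])
E
```

```text
top carousel [ 0.647  0.27  -0.   ] 0.88
top platter_hub [0.644 0.273 0.039] 0.64
top jar_1_mid [0.709 0.228 0.087] 0.66
top spice_jar_1_mid [0.712 0.299 0.096] 0.8
top kitchen_timer_mid [ 0.42  -0.     0.024] 0.72
top garlic_1_mid [0.381 0.529 0.025] 0.44
top garlic_1_mid [0.635 0.192 0.091] 0.32
scene carousel [ 0.645  0.268 -0.002] 0.73
scene platter_hub [0.646 0.27  0.039] 0.98
scene jar_1_mid [0.71  0.23  0.092] 0.46
scene jar_1_mid [ 0.648  0.27  -0.005] 0.33
scene spice_jar_1_mid [0.658 0.338 0.093] 0.58
scene kitchen_timer_mid [0.419 0.003 0.022] 0.88
scene garlic_1_mid [0.382 0.529 0.026] 0.84
{'xyz': [0.6225, 0.2708, 0.0376], 'confidence': 0.55}
0.75 [0.28952715 0.66468926 0.21865218] [6.40652175e-01 3.07552282e+00 3.74866698e-05] 0.9979956888469763
```

View pics/a.png

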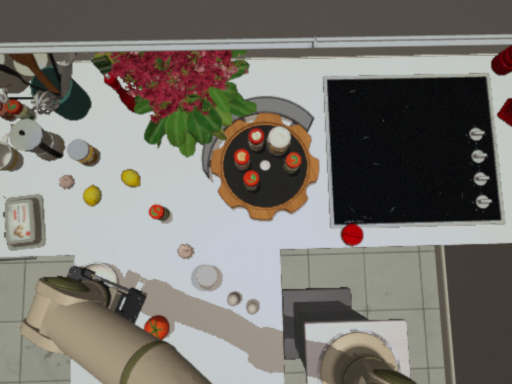

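View pics/b.png

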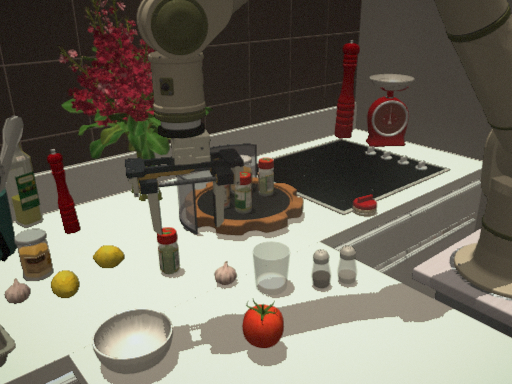

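The top view has the hub at about (265,165), with the grey-lidded jar behind it and to the right at (279,141). The guard arc runs from about (207,172) over the top to (312,122), so the front faces roughly toward the robot base. Next I unwrap the rim and guard to polar form to get the notch and opening angles.

```bash
python3 - <<'E'
from look import *
im=cv2.imread('pics/a.png');m=optics.camera_model('top')
R,t=np.array(m['R']),np.array(m['t'])
def polar(c,z,r0,r1):
    th=np.deg2rad(np.arange(0,360,.5));r=np.arange(r0,r1,.001)
    T,Q=np.meshgrid(th,r)
    P=np.stack([c[0]+Q*np.cos(T),c[1]+Q*np.sin(T),np.full_like(T,z)],-1)@R.T+t
    u=m['fx']*P[...,0]/P[...,2]+m['cx'];v=m['fy']*P[...,1]/P[...,2]+m['cy']
    return cv2.remap(im,u.astype('f4'),v.astype('f4'),cv2.INTER_CUBIC)
c=(.6455,.2705)
a=polar(c,.046,.10,.21);b=polar(c,.153,.10,.23);g=polar(c,0.005,.15,.23)
def tick(x):
    x=cv2.resize(x,None,fx=1,fy=1.5)
    for k in range(0,720,60): cv2.line(x,(k,0),(k,8),(255,0,0),1);cv2.putText(x,str(k//2),(k+2,10),0,.35,(255,0,0),1)
    return x
cv2.imwrite('pics/p.png',np.vstack([tick(a),tick(b),tick(g)]))
# notch phase: brownness profile at r .155-.168
p=a[55:68].astype(float);s=(p[...,2]-p[...,0]).mean(0)
F=(s*np.exp(-1j*8*np.deg2rad(np.arange(0,360,.5)))).sum()
# s max at wood; notch = min
ph=-np.angle(F)/8; print('wood centre',np.rad2deg(ph)%45,'notch',(np.rad2deg(ph)+22.5)%45,abs(F)/s.sum())
print(m['t'],-R.T@t)
E
```

```text
wood centre 38.76554184544419 notch 16.26554184544419 0.4670575717791577
[0.30362229 0.55070444 1.25273718] [0.39075486 0.31568799 1.3086115 ]
```

View pics/p.png

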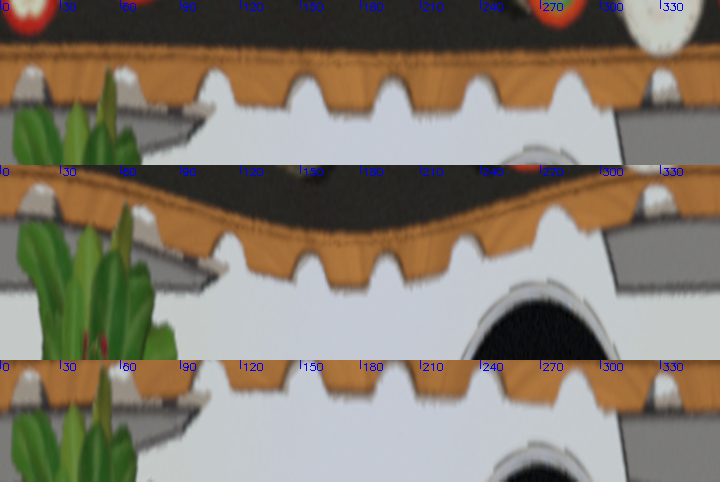

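The picture shows notches at about 16° + 45°k, guard ends at about 308° and 100°, so the front is at about 204°. The jar is at about 327°, so it needs about −123° (clockwise), done as two pushes. First I move over to the notch at 241°.

Call:
drive_tool(rows=[[-46, -44, 0, 0, 0, 95], [-46, -44, 0, 0, 0, 95], [-46, -44, 0, 0, 0, 95], [-46, -44, 0, 0, 0, 95], [-46, -44, 0, 0, 0, 95]], fingers=-1)

```text
t: 1.17
ee_pos: [0.3705, 0.4707, 0.2188]
tool_rot: [1.564, 2.725, 0.001]
contact_force: [1.0, 0.6, -1.0]
opening: 0.69
finger_force: 0.0
```

```bash
cat > go.py <<'E'
import sys
from look import *
from scipy.spatial.transform import Rotation as Ro
H=np.array([.6455,.2705])
def need(r,c,z):
    s=arm.sense();A=Ro.from_rotvec(s['tool_rot']);p=np.array(s['ee_pos'])
    c=np.deg2rad(c);tp=np.array([*(H+r*np.array([np.cos(c),np.sin(c)])),z])
    x=np.array([-np.cos(c),-np.sin(c),0]);zz=np.array([0,0,-1]);y=np.cross(zz,x)
    B=Ro.from_matrix(np.stack([x,y,zz],1))
    d=p[:2]-H
    print('t',s['t'],'p',p.round(4),'polar',np.hypot(*d).round(4),np.rad2deg(np.arctan2(d[1],d[0]))%360,'F',np.round(s['contact_force'],1),'q7',round(s['qpos'][6],2),'open',round(s['opening'],2))
    print('need cm',(A.inv().apply(tp-p)*100).round(2),'deg',np.rad2deg((A.inv()*B).as_rotvec()).round(1))
if __name__=='__main__': need(*map(float,sys.argv[1:4]))
E
python3 go.py .225 241 .219
```

```text
t 1.1667 p [0.3705 0.4707 0.2188] polar 0.3401 143.94246627220798 F [ 1.   0.6 -1. ] q7 -0.36 open 0.69
need cm [-4.265e+01 -5.710e+00 -3.000e-02] deg [ 0.  -0.  59.3]
```

Call:
drive_tool(rows=[[-42, -5.5, 0, 0, 0, 59], [-42, -5.5, 0, 0, 0, 59], [-42, -5.5, 0, 0, 0, 59], [-42, -5.5, 0, 0, 0, 59], [-42, -5.5, 0, 0, 0, 59]])

```text
t: 1.58
ee_pos: [0.4526, 0.2793, 0.219]
tool_rot: [-2.325, -2.112, -0.002]
contact_force: [0.3, 0.3, -0.7]
opening: 0.328
finger_force: 0.0
```

```bash
python3 go.py .225 241 .219
```

```text
t 1.5833 p [0.4526 0.2793 0.219 ] polar 0.1931 177.3923607259891 F [ 0.3  0.3 -0.7] q7 -0.54 open 0.33
need cm [-1.966e+01  1.031e+01 -1.000e-02] deg [ 0.  -0.1 23.5]
```

Call:
drive_tool(rows=[[-19.6, 10.3, 0, 0, 0, 23], [-19.6, 10.3, 0, 0, 0, 23], [-19.6, 10.3, 0, 0, 0, 23], [-19.6, 10.3, 0, 0, 0, 23], [-19.6, 10.3, 0, 0, 0, 23]])

```text
t: 2.0
ee_pos: [0.5326, 0.087, 0.2189]
tool_rot: [2.696, 1.612, 0.001]
contact_force: [0.3, 0.2, -0.5]
opening: 0.018
finger_force: 0.0
```

```bash
python3 go.py .225 241 .022
```

```text
t 2.0 p [0.5326 0.087  0.2189] polar 0.2154 238.38413577396088 F [ 0.3  0.2 -0.5] q7 -0.46 open 0.02
need cm [-1.    0.96 19.69] deg [ 0.  -0.   0.7]
```

Call:
drive_tool(rows=[[-0.4, 0.4, 4, 0, 0, 0.5], [-0.4, 0.4, 8, 0, 0, 0.5], [-0.4, 0.4, 12, 0, 0, 0.5], [-0.4, 0.4, 16, 0, 0, 0.5], [-0.4, 0.4, 18, 0, 0, 0.5]])

```text
t: 2.42
ee_pos: [0.5323, 0.083, 0.0351]
tool_rot: [-2.701, -1.602, 0.005]
contact_force: [-0.3, 0.2, -0.4]
opening: 0.005
finger_force: 0.0
```

Call:
drive_tool(rows=[[0, 0, 0.6, 0, 0, 0], [0, 0, 1.2, 0, 0, 0], [0, 0, 1.5, 0, 0, 0], [0, 0, 1.5, 0, 0, 0]])

```text
t: 2.75
ee_pos: [0.5344, 0.0834, 0.0244]
tool_rot: [2.702, 1.602, 0.002]
contact_force: [0.7, -0.6, 0.4]
opening: 0.006
finger_force: 0.0
```

```bash
python3 go.py .168 241 .022; python3 - <<'E'
from look import *
cv2.imwrite('pics/w1.png',optics.get_image('wrist'))
optics.get_image('top'); det('top',['platter_hub','jar_1_mid'])
E
```

```text
t 2.75 p [0.5344 0.0834 0.0244] polar 0.2177 239.29586799401721 F [ 0.7 -0.6  0.4] q7 -0.27 open 0.01
need cm [4.95 0.68 0.24] deg [ 0.1 -0.1  0.3]
top platter_hub [0.645 0.273 0.04 ] 0.74
top jar_1_mid [0.708 0.228 0.088] 0.78
```

View pics/w1.png

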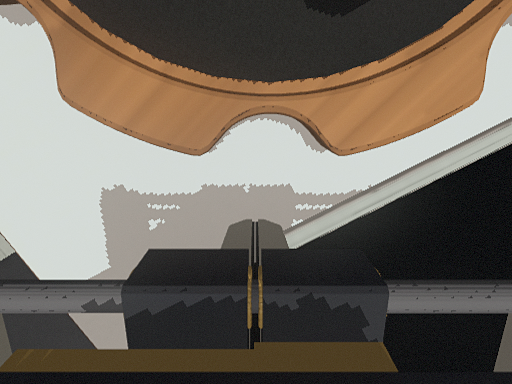

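The wrist view shows the notch mouth centred at about u=270 (205–335) with the shut fingers at u=255. That matches the computed 7 mm sideways shift, so I go in.

Call:
drive_tool(rows=[[0.8, 0.7, 0.2, 0, 0, 0], [2, 0.7, 0.2, 0, 0, 0], [3.2, 0.7, 0.2, 0, 0, 0], [4.4, 0.7, 0.2, 0, 0, 0], [4.9, 0.7, 0.2, 0, 0, 0]])

```text
t: 3.37
ee_pos: [0.5645, 0.126, 0.0215]
tool_rot: [-2.699, -1.606, -0.002]
contact_force: [1.1, 0.3, 0.8]
opening: 0.003
finger_force: 0.0
```

Call:
drive_tool(rows=[[0, 0, 0, 0, 0, 0], [0, 0, 0, 0, 0, 0], [0, 0, 0, 0, 0, 0]], fingers=-0.7, force=3)

```text
t: 3.62
ee_pos: [0.5629, 0.1225, 0.0215]
tool_rot: [2.702, 1.602, -0.001]
contact_force: [-0.3, 0.1, -0.6]
opening: 0.142
finger_force: 0.0
```

```bash
python3 go.py .168 241 .022; python3 - <<'E'
from look import *
cv2.imwrite('pics/w2.png',optics.get_image('wrist'))
r=.168
print(*[[round(100*r*(1-np.cos(np.deg2rad(f))),2),round(-100*r*np.sin(np.deg2rad(f)),2),f] for f in (.5,1,1.5,2,2.5,3,4,4.5,5,6,7,7.5,9,10,12,12.5,15)],sep='\n')
E
```

```text
t 3.6167 p [0.5629 0.1225 0.0215] polar 0.1695 240.83750912354935 F [-0.3  0.1 -0.6] q7 -0.33 open 0.14
need cm [ 0.14  0.05 -0.05] deg [-0.   0.   0.3]
[np.float64(0.0), np.float64(-0.15), 0.5]
[np.float64(0.0), np.float64(-0.29), 1]
[np.float64(0.01), np.float64(-0.44), 1.5]
[np.float64(0.01), np.float64(-0.59), 2]
[np.float64(0.02), np.float64(-0.73), 2.5]
[np.float64(0.02), np.float64(-0.88), 3]
[np.float64(0.04), np.float64(-1.17), 4]
[np.float64(0.05), np.float64(-1.32), 4.5]
[np.float64(0.06), np.float64(-1.46), 5]
[np.float64(0.09), np.float64(-1.76), 6]
[np.float64(0.13), np.float64(-2.05), 7]
[np.float64(0.14), np.float64(-2.19), 7.5]
[np.float64(0.21), np.float64(-2.63), 9]
[np.float64(0.26), np.float64(-2.92), 10]
[np.float64(0.37), np.float64(-3.49), 12]
[np.float64(0.4), np.float64(-3.64), 12.5]
[np.float64(0.57), np.float64(-4.35), 15]
```

View pics/w2.png

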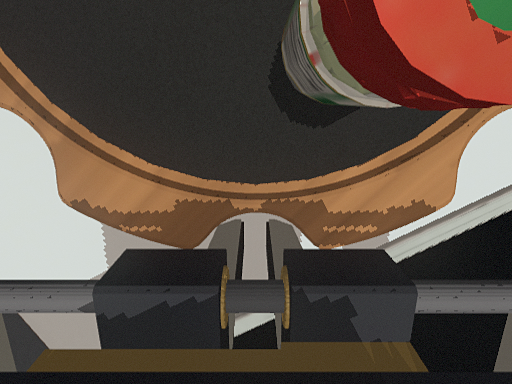

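The wrist view shows the fingers seated in the notch, centred at u≈256 and slightly apart, clear of the red-capped jar. Now I start pushing gently clockwise.

Call:
drive_tool(rows=[[0, -0.15, 0, 0, 0, 0.5], [0, -0.44, 0, 0, 0, 1.5], [0.02, -0.88, 0, 0, 0, 3], [0.05, -1.32, 0, 0, 0, 4.5], [0.09, -1.76, 0, 0, 0, 6]])

```text
t: 4.08
ee_pos: [0.5477, 0.1322, 0.0217]
tool_rot: [-2.784, -1.455, 0.0]
contact_force: [0.3, -0.6, -0.2]
opening: 0.151
finger_force: 0.4
```

Call:
drive_tool(rows=[[0.01, -0.59, 0, 0, 0, 2], [0.04, -1.17, 0, 0, 0, 4], [0.09, -1.76, 0, 0, 0, 6], [0.16, -2.34, 0, 0, 0, 8], [0.26, -2.92, 0, 0, 0, 10]])

```text
t: 4.5
ee_pos: [0.525, 0.1512, 0.0217]
tool_rot: [-2.901, -1.206, 0.0]
contact_force: [0.0, -0.4, 0.3]
opening: 0.148
finger_force: 0.4
```

```bash
python3 go.py .168 225 .022; python3 - <<'E'
from look import *
optics.get_image('top'); det('top',['platter_hub','jar_1_mid'])
E
```

```text
t 4.5 p [0.525  0.1512 0.0217] polar 0.1696 224.72476579513867 F [ 0.  -0.4  0.3] q7 -0.54 open 0.15
need cm [ 0.16  0.08 -0.03] deg [-0.   0.   0.2]
top platter_hub [0.645 0.272 0.039] 0.92
top jar_1_mid [0.64  0.271 0.002] 0.72
```

Call:
drive_tool(rows=[[0.01, -0.59, 0, 0, 0, 2], [0.04, -1.17, 0, 0, 0, 4], [0.09, -1.76, 0, 0, 0, 6], [0.16, -2.34, 0, 0, 0, 8], [0.26, -2.92, 0, 0, 0, 10]])

```text
t: 5.07
ee_pos: [0.5071, 0.173, 0.0217]
tool_rot: [2.994, 0.951, 0.001]
contact_force: [0.2, -0.0, -0.6]
opening: 0.149
finger_force: 0.3
```

Call:
drive_tool(rows=[[0.01, -0.59, 0, 0, 0, 2], [0.04, -1.17, 0, 0, 0, 4], [0.09, -1.76, 0, 0, 0, 6], [0.16, -2.34, 0, 0, 0, 8], [0.26, -2.92, 0, 0, 0, 10]])

```text
t: 5.48
ee_pos: [0.4923, 0.1984, 0.0217]
tool_rot: [3.065, 0.687, 0.001]
contact_force: [-0.3, 0.3, -0.3]
opening: 0.148
finger_force: 0.3
```

```bash
python3 go.py .168 205 .022; python3 - <<'E'
from look import *
optics.get_image('top'); det('top',['jar_1_mid']);optics.get_image('scene'); det('scene',['jar_1_mid'])
E
```

```text
t 5.4833 p [0.4923 0.1984 0.0217] polar 0.1693 205.191594247804 F [-0.3  0.3 -0.3] q7 -0.81 open 0.15
need cm [ 0.13 -0.06 -0.03] deg [ 0.  -0.   0.3]
top jar_1_mid [0.673 0.198 0.089] 0.67
scene jar_1_mid [0.671 0.201 0.093] 0.59
scene jar_1_mid [0.621 0.338 0.092] 0.5
```

Call:
drive_tool(rows=[[0.01, -0.59, 0, 0, 0, 2], [0.04, -1.17, 0, 0, 0, 4], [0.09, -1.76, 0, 0, 0, 6], [0.16, -2.34, 0, 0, 0, 8], [0.26, -2.92, 0, 0, 0, 10]])

```text
t: 6.1
ee_pos: [0.4823, 0.2255, 0.0218]
tool_rot: [3.113, 0.417, 0.001]
contact_force: [-0.0, -0.9, 0.4]
opening: 0.151
finger_force: 0.3
```

Call:
drive_tool(rows=[[0.01, -0.59, 0, 0, 0, 2], [0.04, -1.17, 0, 0, 0, 4], [0.09, -1.76, 0, 0, 0, 6], [0.16, -2.34, 0, 0, 0, 8], [0.26, -2.92, 0, 0, 0, 10]])

```text
t: 6.52
ee_pos: [0.477, 0.2544, 0.0217]
tool_rot: [3.138, 0.144, 0.0]
contact_force: [-0.8, -0.7, 1.0]
opening: 0.151
finger_force: 0.4
```

Call:
drive_tool(rows=[[0.01, -0.5, 0, 0, 0, 1.7], [0.02, -0.88, 0, 0, 0, 3], [0.04, -1.17, 0, 0, 0, 4], [0.05, -1.3, 0, 0, 0, 4.5], [0.05, -1.3, 0, 0, 0, 4.5]])

```text
t: 6.93
ee_pos: [0.4761, 0.2679, 0.0216]
tool_rot: [3.141, 0.023, 0.0]
contact_force: [0.7, 0.6, -0.2]
opening: 0.15
finger_force: 0.0
```

```bash
python3 go.py .168 180 .022; python3 - <<'E'
from look import *
optics.get_image('top'); det('top',['jar_1_mid']);optics.get_image('scene'); det('scene',['jar_1_mid'])
E
```

```text
t 6.9333 p [0.4761 0.2679 0.0216] polar 0.1694 180.8633562258693 F [ 0.7  0.6 -0.2] q7 -1.23 open 0.15
need cm [ 0.15 -0.25 -0.04] deg [ 0.  -0.   0.9]
top jar_1_mid [0.657 0.336 0.095] 0.6
top jar_1_mid [0.644 0.192 0.089] 0.58
```

Call:
drive_tool(rows=[[0, 0.1, 0, 0, 0, 0], [-1, 0.1, 0, 0, 0, 0], [-2.5, 0.1, 0, 0, 0, 0], [-4.5, 0.1, 0, 0, 0, 0], [-6, 0.1, 0, 0, 0, 0]], fingers=-1)

```text
t: 7.55
ee_pos: [0.4138, 0.2655, 0.0216]
tool_rot: [3.141, 0.024, -0.002]
contact_force: [-0.2, 0.2, 0.5]
opening: 0.006
finger_force: 0.0
```

Call:
drive_tool(rows=[[0.2, 2.8, 0, 0, 0, -7], [0.7, 5.5, 0, 0, 0, -14], [1.5, 8.2, 0, 0, 0, -21], [2.7, 10.8, 0, 0, 0, -28], [4.1, 13.2, 0, 0, 0, -35]])

```text
t: 7.97
ee_pos: [0.458, 0.1331, 0.0219]
tool_rot: [-2.986, -0.976, 0.001]
contact_force: [0.9, 0.6, -0.3]
opening: 0.007
finger_force: 0.0
```

```bash
python3 go.py .215 228 .022; python3 - <<'E'
from look import *
a=optics.get_image('top'); det('top',['jar_1_mid','platter_hub']);optics.get_image('scene'); det('scene',['jar_1_mid'])
m=optics.camera_model('top');R,t=np.array(m['R']),np.array(m['t'])
c=(.6455,.2705);th=np.deg2rad(np.arange(0,360,.5));r=np.arange(.155,.168,.001);T,Q=np.meshgrid(th,r)
P=np.stack([c[0]+Q*np.cos(T),c[1]+Q*np.sin(T),np.full_like(T,.046)],-1)@R.T+t
u=m['fx']*P[...,0]/P[...,2]+m['cx'];v=m['fy']*P[...,1]/P[...,2]+m['cy']
p=cv2.remap(a,u.astype('f4'),v.astype('f4'),cv2.INTER_CUBIC).astype(float);s=(p[...,2]-p[...,0]).mean(0)
F=(s*np.exp(-8j*th)).sum();print('notch',(np.rad2deg(-np.angle(F)/8)+22.5)%45,abs(F)/s.sum())
cv2.imwrite('pics/a2.png',cv2.resize(a[80:240,150:380],None,fx=3,fy=3))
E
```

```text
t 7.9667 p [0.458  0.1331 0.0219] polar 0.2325 216.22629610892702 F [ 0.9  0.6 -0.3] q7 -0.63 open 0.01
need cm [ 2.2   4.39 -0.02] deg [ -0.    0.  -11.8]
top jar_1_mid [0.642 0.194 0.087] 0.66
top platter_hub [0.646 0.274 0.04 ] 0.78
top platter_hub [0.702 0.23  0.093] 0.34
scene jar_1_mid [0.644 0.197 0.091] 0.96
notch 1.4227491569138806 0.4732791422229212
```

View pics/a2.png

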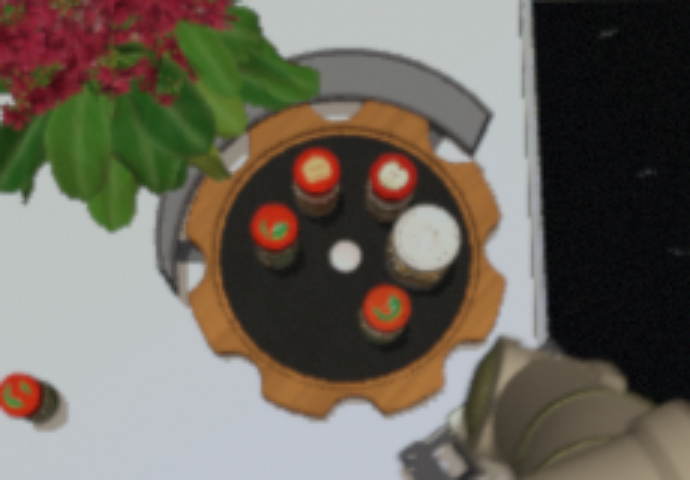

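The picture shows the tray turned 60° with the jars upright. The grey-lidded jar is now right of the hub at (425,235) in the crop, and the gripper is outside the rim. The next notch is at 226.4°, and the jar needs about −64° more.

Call:
drive_tool(rows=[[1, 2, 0, 0, 0, -5], [1.9, 3.8, 0, 0, 0, -10], [1.9, 3.8, 0, 0, 0, -10], [1.9, 3.8, 0, 0, 0, -10]])

```text
t: 8.55
ee_pos: [0.4963, 0.1161, 0.0215]
tool_rot: [-2.894, -1.223, -0.0]
contact_force: [-0.5, 0.6, 0.4]
opening: 0.005
finger_force: 0.0
```

```bash
python3 go.py .168 226.4 .022
```

```text
t 8.55 p [0.4963 0.1161 0.0215] polar 0.2147 225.99247583989953 F [-0.5  0.6  0.4] q7 -0.52 open 0.0
need cm [ 4.67  0.1  -0.05] deg [-0.  -0.  -0.6]
```

Call:
drive_tool(rows=[[0.8, 0.1, 0, 0, 0, -0.5], [2, 0.1, 0, 0, 0, -0.5], [3.2, 0.1, 0, 0, 0, -0.5], [4.3, 0.1, 0, 0, 0, -0.5], [4.6, 0.1, 0, 0, 0, -0.5]])

```text
t: 8.97
ee_pos: [0.531, 0.1503, 0.0216]
tool_rot: [-2.886, -1.24, -0.003]
contact_force: [0.1, 1.0, -0.9]
opening: 0.007
finger_force: 0.0
```

Call:
drive_tool(rows=[[0, 0, 0, 0, 0, 0], [0, 0, 0, 0, 0, 0], [0, 0, 0, 0, 0, 0]], fingers=-0.7)

```text
t: 9.22
ee_pos: [0.5288, 0.1469, 0.0215]
tool_rot: [2.888, 1.236, -0.001]
contact_force: [0.1, 0.3, 0.1]
opening: 0.138
finger_force: 0.0
```

Call:
drive_tool(rows=[[0, -0.15, 0, 0, 0, 0.5], [0, -0.44, 0, 0, 0, 1.5], [0.02, -0.88, 0, 0, 0, 3], [0.05, -1.32, 0, 0, 0, 4.5], [0.09, -1.76, 0, 0, 0, 6]])

```text
t: 9.63
ee_pos: [0.5166, 0.1602, 0.0216]
tool_rot: [-2.95, -1.079, 0.001]
contact_force: [-1.0, -1.0, 0.5]
opening: 0.15
finger_force: 0.5
```

Call:
drive_tool(rows=[[0.01, -0.59, 0, 0, 0, 2], [0.04, -1.17, 0, 0, 0, 4], [0.09, -1.76, 0, 0, 0, 6], [0.16, -2.34, 0, 0, 0, 8], [0.26, -2.92, 0, 0, 0, 10]])

```text
t: 10.05
ee_pos: [0.4994, 0.1844, 0.0216]
tool_rot: [-3.033, -0.818, 0.001]
contact_force: [-0.4, -0.7, 1.5]
opening: 0.148
finger_force: 0.6
```

```bash
python3 go.py .168 210 .022
```

```text
t 10.05 p [0.4994 0.1844 0.0216] polar 0.1696 210.5130060981264 F [-0.4 -0.7  1.5] q7 -0.78 open 0.15
need cm [ 0.16 -0.15 -0.04] deg [-0.   0.   0.2]
```

Call:
drive_tool(rows=[[0.01, -0.59, 0, 0, 0, 2], [0.04, -1.17, 0, 0, 0, 4], [0.09, -1.76, 0, 0, 0, 6], [0.16, -2.34, 0, 0, 0, 8], [0.26, -2.92, 0, 0, 0, 10]])

```text
t: 10.47
ee_pos: [0.4867, 0.211, 0.0216]
tool_rot: [-3.093, -0.55, 0.002]
contact_force: [-0.9, -1.0, 0.7]
opening: 0.152
finger_force: 0.6
```

Call:
drive_tool(rows=[[0.01, -0.59, 0, 0, 0, 2], [0.04, -1.17, 0, 0, 0, 4], [0.09, -1.76, 0, 0, 0, 6], [0.16, -2.34, 0, 0, 0, 8], [0.26, -2.92, 0, 0, 0, 10]])

```text
t: 10.88
ee_pos: [0.4789, 0.2394, 0.0215]
tool_rot: [-3.129, -0.279, 0.002]
contact_force: [-1.9, -0.1, 0.7]
opening: 0.151
finger_force: 0.6
```

Call:
drive_tool(rows=[[0.01, -0.59, 0, 0, 0, 2], [0.04, -1.17, 0, 0, 0, 4], [0.09, -1.76, 0, 0, 0, 6], [0.16, -2.34, 0, 0, 0, 8], [0.26, -2.92, 0, 0, 0, 10]])

```text
t: 11.3
ee_pos: [0.4762, 0.2687, 0.0215]
tool_rot: [-3.141, -0.006, 0.002]
contact_force: [-1.6, -1.4, -0.0]
opening: 0.149
finger_force: 0.6
```

Call:
drive_tool(rows=[[0.01, -0.59, 0, 0, 0, 2], [0.04, -1.17, 0, 0, 0, 4], [0.08, -1.6, 0, 0, 0, 5.5], [0.11, -1.9, 0, 0, 0, 6.5], [0.13, -2.05, 0, 0, 0, 7]])

```text
t: 11.72
ee_pos: [0.4779, 0.2893, 0.0215]
tool_rot: [-3.136, 0.183, 0.001]
contact_force: [-1.0, -0.7, 1.1]
opening: 0.149
finger_force: 0.6
```

Call:
drive_tool(rows=[[0, 0, 0, 0, 0, 0], [0, 0, 0, 0, 0, 0]])

```text
t: 11.88
ee_pos: [0.4785, 0.2885, 0.0216]
tool_rot: [3.136, -0.182, 0.0]
contact_force: [0.3, 0.0, 0.6]
opening: 0.151
finger_force: 0.2
```

```bash
python3 go.py .168 163 .022; cat > phase.py <<'E'
from look import *
for k in range(2):
    a=optics.get_image('top'); det('top',['jar_1_mid','platter_hub','carousel']);optics.get_image('scene'); det('scene',['jar_1_mid','platter_hub'])
m=optics.camera_model('top');R,t=np.array(m['R']),np.array(m['t'])
c=(.6455,.2705);th=np.deg2rad(np.arange(0,360,.5));r=np.arange(.155,.168,.001);T,Q=np.meshgrid(th,r)
P=np.stack([c[0]+Q*np.cos(T),c[1]+Q*np.sin(T),np.full_like(T,.046)],-1)@R.T+t
u=m['fx']*P[...,0]/P[...,2]+m['cx'];v=m['fy']*P[...,1]/P[...,2]+m['cy']
p=cv2.remap(a,u.astype('f4'),v.astype('f4'),cv2.INTER_CUBIC).astype(float);s=(p[...,2]-p[...,0]).mean(0)
F=(s*np.exp(-8j*th)).sum();print('notch',(np.rad2deg(-np.angle(F)/8)+22.5)%45,abs(F)/s.sum())
E
python3 phase.py
```

```text
t 11.8833 p [0.4785 0.2885 0.0216] polar 0.168 173.84872289956223 F [0.3 0.  0.6] q7 -1.39 open 0.15
need cm [ 0.27 -3.16 -0.04] deg [ 0.  -0.  10.4]
top jar_1_mid [0.583 0.228 0.088] 0.96
top platter_hub [0.646 0.275 0.042] 0.74
top platter_hub [0.71  0.237 0.095] 0.68
top platter_hub [0.57  0.309 0.093] 0.43
top carousel [0.644 0.267 0.001] 0.56
scene jar_1_mid [0.58  0.23  0.092] 0.65
scene jar_1_mid [0.646 0.272 0.04 ] 0.64
scene platter_hub [0.646 0.272 0.037] 0.71
scene platter_hub [0.579 0.226 0.091] 0.58
top jar_1_mid [0.584 0.223 0.086] 0.78
top carousel [0.646 0.271 0.   ] 0.63
scene jar_1_mid [0.581 0.229 0.092] 0.56
scene platter_hub [0.645 0.273 0.039] 0.8
notch 39.19547261884783 0.43488068591751744
```

Call:
drive_tool(rows=[[0, -0.22, 0, 0, 0, 0.75], [0.01, -0.59, 0, 0, 0, 2], [0.03, -1.03, 0, 0, 0, 3.5], [0.06, -1.46, 0, 0, 0, 5], [0.1, -1.9, 0, 0, 0, 6.5]])

```text
t: 13.0
ee_pos: [0.4819, 0.3079, 0.0216]
tool_rot: [-3.12, 0.364, -0.0]
contact_force: [-0.4, -0.5, 0.2]
opening: 0.147
finger_force: 0.3
```

Call:
drive_tool(rows=[[0, -0.44, 0, 0, 0, 1.5], [0.01, -0.73, 0, 0, 0, 2.5], [0.02, -0.97, 0, 0, 0, 3.3], [0.03, -1.1, 0, 0, 0, 3.8], [0.03, -1.17, 0, 0, 0, 4]])

```text
t: 13.42
ee_pos: [0.4847, 0.3188, 0.0216]
tool_rot: [3.106, -0.469, -0.0]
contact_force: [-0.7, 0.0, 0.4]
opening: 0.151
finger_force: 0.4
```

Call:
drive_tool(rows=[[0, 0, 0, 0, 0, 0], [0, 0, 0, 0, 0, 0], [0, 0, 0, 0, 0, 0]])

```text
t: 13.67
ee_pos: [0.4848, 0.3185, 0.0217]
tool_rot: [-3.106, 0.469, -0.0]
contact_force: [-0.2, 0.6, -0.4]
opening: 0.149
finger_force: 0.2
```

```bash
python3 go.py .168 163 .022; python3 phase.py
```

```text
t 13.6667 p [0.4848 0.3185 0.0217] polar 0.1677 163.37706487059953 F [-0.2  0.6 -0.4] q7 -1.6 open 0.15
need cm [-0.03 -0.11 -0.03] deg [-0.  -0.  -0.2]
top jar_1_mid [0.577 0.24  0.085] 0.94
top jar_1_mid [0.501 0.594 0.053] 0.57
top platter_hub [0.644 0.272 0.04 ] 0.96
top carousel [0.643 0.268 0.003] 0.89
top carousel [0.578 0.322 0.093] 0.56
scene jar_1_mid [0.646 0.273 0.039] 0.73
scene platter_hub [0.646 0.273 0.04 ] 0.74
top jar_1_mid [0.576 0.237 0.088] 0.86
top jar_1_mid [ 0.645  0.266 -0.001] 0.63
top jar_1_mid [0.577 0.323 0.095] 0.55
top platter_hub [0.648 0.273 0.042] 0.56
top carousel [0.643 0.268 0.001] 0.64
scene platter_hub [0.647 0.272 0.041] 0.92
notch 27.785982690556473 0.4329663709620872
```

Call:
drive_tool(rows=[[0, 0.1, 0, 0, 0, 0], [0, 0.1, 0, 0, 0, 0], [-1.5, 0.1, 0, 0, 0, 0], [-3.5, 0.1, 0, 0, 0, 0], [-6, 0.1, 0, 0, 0, 0]], fingers=-1)

```text
t: 14.78
ee_pos: [0.4268, 0.3351, 0.0216]
tool_rot: [3.106, -0.471, 0.002]
contact_force: [-0.1, 0.6, -0.2]
opening: 0.005
finger_force: 0.0
```

Call:
drive_tool(rows=[[0, 0, -3, 0, 0, 0], [0, 0, -7, 0, 0, 0], [0, 4, -11, 0, 0, 0], [0, 8, -15, 0, 0, 0], [0, 12, -15, 0, 0, 0]])

```text
t: 15.2
ee_pos: [0.3982, 0.2424, 0.1662]
tool_rot: [-3.105, 0.464, -0.003]
contact_force: [1.3, 0.4, 0.5]
opening: 0.011
finger_force: 0.0
```

Call:
drive_tool(rows=[[0, 0, 0, 0, 0, 0], [0, 0, 0, 0, 0, 0], [0, 0, 0, 0, 0, 0], [0, 0, 0, 0, 0, 0]])

```text
t: 15.53
ee_pos: [0.398, 0.2426, 0.1637]
tool_rot: [3.107, -0.466, -0.0]
contact_force: [0.6, -0.1, 0.3]
opening: 0.007
finger_force: 0.0
```

```bash
python3 phase.py; python3 - <<'E'
from look import *
a=optics.get_image('top');m=optics.camera_model('top');R,t=np.array(m['R']),np.array(m['t'])
s=4;o=np.array([150,80]);b=cv2.resize(a[80:230,150:350],None,fx=s,fy=s,interpolation=cv2.INTER_CUBIC)
def px(x,y,z):
    P=R@[x,y,z]+t;return tuple(int(k) for k in ((np.array([m['fx']*P[0]/P[2]+m['cx'],m['fy']*P[1]/P[2]+m['cy']])+.5-o)*s))
H=(.6455,.2715)
for f,col in ((204,(255,0,0)),):
    for e in (105,-105):
        g=np.deg2rad(f+e);q=[px(H[0]+.187*np.cos(g),H[1]+.187*np.sin(g),z) for z in (0.,.153)];cv2.line(b,*q,col,1)
    g=np.deg2rad(f);cv2.line(b,px(*H,.142),px(H[0]+.13*np.cos(g),H[1]+.13*np.sin(g),.142),col,1)
cv2.imwrite('pics/f.png',b)
E
```

```text
top jar_1_mid [0.645 0.273 0.042] 0.67
top jar_1_mid [0.578 0.239 0.087] 0.65
top platter_hub [ 0.421 -0.     0.025] 0.68
top platter_hub [0.646 0.276 0.038] 0.63
top platter_hub [0.577 0.323 0.093] 0.63
top carousel [0.644 0.268 0.001] 0.95
scene jar_1_mid [0.579 0.318 0.094] 0.66
scene platter_hub [0.644 0.27  0.041] 0.88
scene platter_hub [0.576 0.237 0.092] 0.58
top jar_1_mid [0.578 0.239 0.088] 0.89
top platter_hub [0.645 0.276 0.039] 0.59
top carousel [0.643 0.266 0.003] 0.64
scene jar_1_mid [0.572 0.237 0.091] 0.84
scene platter_hub [0.647 0.272 0.038] 0.67
notch 28.297501729006086 0.46940448746712454
```

View pics/f.png

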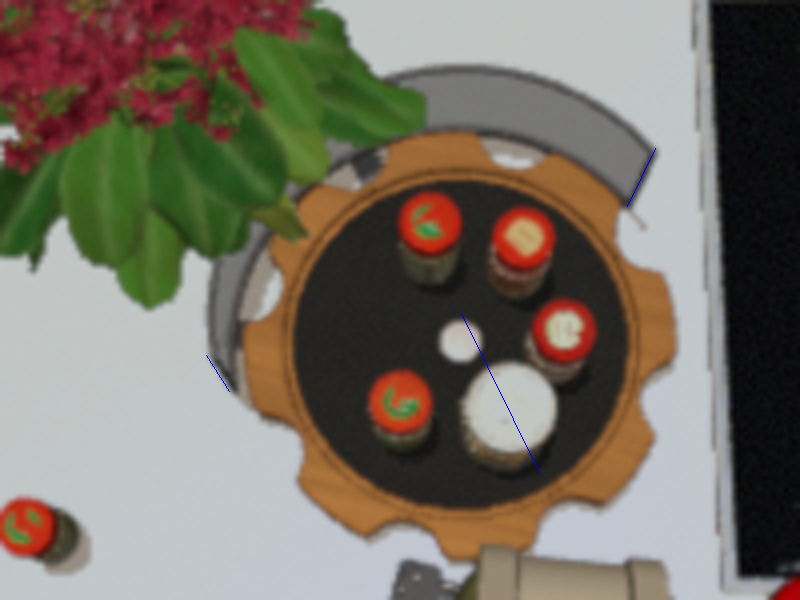

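The final view shows the lid at (508,408), on the line drawn for the front. The guard ends match the drawn 204° ± 105° lines, all jars are upright, and the gripper is clear. I hand it in.

```bash
python3 -c "
from station import arm
print(arm.finish_job())"
```

```text
the job is handed in; nothing more can be done
None
```

The carousel is turned and handed in: the grey-lidded jar stands still at the front within about 2° (2–3 mm) of the centre of the opening by my camera measurements, with no jar touched and the robot clear.

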